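# Find the stamped print crate and send it to the dispatch line

### The job

Two identical flat crates stand against the rail on the studio table, and one has a red stamp underneath. With the fingertips, pull the far side of the crate on the robot's left back so that it tips towards the robot, to about 70 degrees with its near edge staying down at the rail, hold it there a second to look underneath and let it down gently; then do the same with the right one. Then push the stamped crate away from the rail, flat on the table, until its middle is over the yellow dispatch line; leave the other crate flat where it stood, lift or topple nothing and leave everything else alone.

Things in the scene. Friction and masses are not known exactly. Their poses are not given: they have to be found in the camera images.
- crate_stamped: closed flat plywood crate, 140 mm deep (own x, away from the rail), 150 wide (y), 40 high, 0.26 to 0.43 kg, centre of mass low, about 14 mm above its underside, plain upright sides, too wide to grip. Two runners 7 mm high underneath, along y, flush with the near and far sides; between them a white label with a large red round stamp, 90 mm across: this is the crate to be sent. Origin: centre of the underside. From above it looks like the other; either may be left
- crate_plain: closed flat plywood crate, 140 mm deep (own x, away from the rail), 150 wide (y), 40 high, 0.26 to 0.43 kg, centre of mass low, about 14 mm above its underside, plain upright sides, too wide to grip. Two runners 7 mm high underneath, along y, flush with the near and far sides; between them a white label only, no stamp: this crate stays. Origin: centre of the underside. From above it looks like the other; either may be left
- crate_stamped_near (a point): midpoint of crate_stamped's near (rail side) bottom edge, 70 mm from its origin along its -x. Pulled back by the top of its far side, the crate tips up about this edge, which the rail stops (it may slip a few mm); it balances at about 78 degrees, falls flat if let go below that and topples towards the robot beyond it
- crate_plain_near (a point): midpoint of crate_plain's near (rail side) bottom edge, 70 mm from its origin along its -x. Pulled back by the top of its far side, the crate tips up about this edge, which the rail stops (it may slip a few mm); it balances at about 78 degrees, falls flat if let go below that and topples towards the robot beyond it
- rail: fixed aluminium stop rail on the robot's side of the crates: 460 mm long (own y, to the robot's left), 12 wide, 5 high, yawed -32 to -44 degrees. Origin: centre of its underside; x points to the crates. At the start the crates touch it, squared to it, flat on the table, their origins 77 mm from it along its x, one at y = 97 to 117 mm (left), one at -117 to -97 mm (right)
- line: the dispatch line: a flat yellow tape 25 mm wide (x) and 500 mm long (y) stuck across the table on the far side of the crates, about parallel to the rail (within 6 degrees). Origin at its centre, at table height
- paint_jar: blue lidded paint jar, 52 mm across, 70 mm tall, standing beyond the dispatch line; origin under its centre
- tape_roll: yellow roll of tape lying flat, 90 mm across, 25 mm high, past the left end of the rail; origin under its centre
- ink_bottle: amber ink bottle, 48 mm across, 100 mm tall, past the right end of the rail; origin under its centre
- mug: blue mug, 80 mm across, 90 mm tall, near the robot on its right; origin under its centre
- palette: white china plate with paint dabs, 200 mm across, 18 mm high, far right; origin under its centre
- camera: black photo camera, 125 mm wide, 87 mm high, far left; origin under its body
- paintbrush: paintbrush lying near the robot on its left; origin under its middle
Not all that is in view belongs to the job. Leave any purple look-alike of the crate_stamped alone.

How it is judged (in metres and radians):
On the way, in this order (a step that is already met when the one before it is completed fails the run):
1. the crate on the robot's left is tipped past 65 degrees and held there half a second (((y of crate_stamped in the frame of rail above 0 m and angle between crate_stamped's own z axis and vertical above 1.13 rad) or (y of crate_plain in the frame of rail above 0 m and angle between crate_plain's own z axis and vertical above 1.13 rad))), for 0.5 s.
2. the crate on the robot's right is tipped past 65 degrees and held there half a second (((y of crate_stamped in the frame of rail below 0 m and angle between crate_stamped's own z axis and vertical above 1.13 rad) or (y of crate_plain in the frame of rail below 0 m and angle between crate_plain's own z axis and vertical above 1.13 rad))), for 0.5 s.
3. the stamped crate lies flat with its middle over the dispatch line (x of crate_stamped in the frame of line between -0.03 and 0.03 m and y of crate_stamped in the frame of line between -0.25 and 0.25 m and angle between crate_stamped's own z axis and vertical below 0.08 rad and linear speed of crate_stamped below 0.01 m/s), for 0.2 s.
At the end, for the whole second after the job is handed in: The stamped crate lies flat and still with its middle within 30 mm of the middle of the yellow line; the plain crate lies flat and still within 40 mm of where it started (all of step 3 and distance of crate_plain from where it was at the start of the episode below 0.04 m and angle between crate_plain's own z axis and vertical below 0.08 rad and linear speed of crate_plain below 0.01 m/s); the robot touches nothing.
It fails at once if a crate is lifted: its near bottom edge rises more than 30 mm off the table (height (world z) of any of crate_stamped_near, crate_plain_near above 0.03 m).
It fails at once if a crate is tipped right over (past 80 degrees) (angle between any of crate_stamped, crate_plain's own z axis and vertical above 1.4 rad).
It fails at once if a crate is dropped back instead of being let down (it turns faster than 8 rad/s) (angular speed of any of crate_stamped, crate_plain above 8 rad/s).
It fails at once if something else on the table is disturbed (moved more than 30 mm) (distance of any of paint_jar, tape_roll, ink_bottle, mug, palette, camera, paintbrush from where it was at the start of the episode above 0.03 m).
It also fails if it takes over 72 s, if anything falls off the work surface, if the arm or the gripper's body presses on something with over 40 N, if the wrist force passes 120 N, or if a joint passes its speed limit or range.

### The arm

A 6-joint arm with a two-finger parallel gripper is mounted at the origin on the work surface. World frame = base frame: x ahead of the robot, y to its left, z up, the work surface at z = 0. Lengths are in mm, angles in rad, forces in N, time in s.
With the tool pointing down it reaches from about 375 to 750 mm from the base axis. Payload 9 kg.
Tool frame: the origin (TCP) lies at the centre of the arm's flange, where the gripper is bolted on; the fingertips stand 173 mm ahead of it and the grasp point (between the pads) lies 155 mm ahead of it (bot.tip_reach is the distance from the TCP to the fingertips, in mm); y points along the fingers, x is the direction in which the jaws open and shut, and the axes are right-handed (so a half turn about y gives the same grasp; the last joint's range is limited). The gripper opens to 85 mm and grips with 20 to 120 N. Pads are 22 mm wide; open, the fingers measure 114 mm over their backs; the gripper's body (76 mm by 85 mm) begins 54 mm behind the grasp point. The pads swing forward as they close: fully open they stand 13 mm farther back than shut.
Start: joints at [0.952, 0.104, 0.097, 1.564, 0, 1.353], TCP at [234.091, 552.466, 404.731] pointing down, gripper open.
Joint ranges: [-2.99, 2.99], [-0.84, 1.86], [-1.1, 1.16], [-1.84, 2.11], [-1.51, 1.56], [-3.14, 3.14]. Speed limits (rad/s): [2.22, 2.22, 2.57, 3.14, 3.14, 3.14].

### API

Orientations are given as a unit quaternion [w, x, y, z].
In Python, from workcell import bot gives the robot as it stands. Calls block until the motion is done:
- bot.move_pose(position, orientation): joint-space move of the TCP to a pose.
- bot.move_l(position, attitude=None, rate=150, f_stop=None): straight line of the TCP; attitude=None keeps the orientation; rate is the mean speed in mm/s. With f_stop (N) it stops when the force on the tool has changed by that much, and returns True; else False.
- bot.move_j(angles): joint-space move.
- bot.set_gripper(opening, strength=None): finger opening in mm; strength is the grip in N (None keeps the last); returns when the fingers have stopped.
- bot.sleep(seconds).
- bot.ik(position, orientation): joint angles nearest the present ones, or None.
- bot.get_state(): the state.
- bot.grab_frame(name): name is "scene" or "top" or "wrist"; returns a dict with "image" (384x512x3 uint8, blue, green, red), "fx", "fy", "cx", "cy" (pixels), "pose" (4x4, takes a point from camera to world coordinates); the wrist camera has in their place "tool_from_camera" (4x4, takes a point from camera to tool coordinates, whose origin is the TCP and whose axes are the tool frame's). Camera axes: x right, y down, z forward; pixel columns grow to the right and rows downward; lengths in mm; the calibration is good to about 2 mm. A picture is of the moment at which its call begins: read the wrist's pose just before it. There is no depth.
A pose or a line that the arm cannot do raises bot.Unreachable and nothing moves.
- bot.finish_job(): hands the job in, once; it reports no verdict.
The state is a dict: "time": time; "joint_pos": joint angles; "qvel": joint speeds; "joint_efforts": joint torques, N m; "ee_pos": TCP position; "tcp_rot": TCP orientation; "force": force on the tool from outside, world axes, zero at the start; "ft_torque": the same for the moment, N m; "grip_width": finger opening in mm.
Only numpy, scipy, OpenCV 4.12 (cv2) and the standard library are available. Lean on these libraries where they do the work, as an engineer would, in place of code of your own. Each camera call takes 0.05 s, during which the arm holds its last target.

## Working session

There is one attempt and no reset: what is moved stays moved. The work goes in short steps, each a Python script; the robot and the scene stay as the last script left them, time stands still between calls to the robot, and variables do not carry over. Pictures are saved under pics/ and viewed, and the job is handed in when it is done.

```bash
ls; mkdir -p pics; python3 - <<'E'
from workcell import bot
import cv2,json,numpy as np
for n in ("scene","top","wrist"):
    f=bot.grab_frame(n); cv2.imwrite(f"pics/a_{n}.png",f["image"])
    print(n,f["fx"],f["fy"],f["cx"],f["cy"]); print(np.round(np.array(f.get("pose",f.get("tool_from_camera"))),3))
s=bot.get_state(); print(s["time"],s["tcp_rot"],s["force"],bot.tip_reach)
E
```

```text
pics
scene 411.7276743314655 411.7276743314655 256.9612637316826 190.02799833159696
[[ 7.67000e-01  5.59000e-01 -3.15000e-01  8.62104e+02]
 [ 6.41000e-01 -6.73000e-01  3.68000e-01 -4.56625e+02]
 [-6.00000e-03 -4.84000e-01 -8.75000e-01  1.11594e+03]
 [ 0.00000e+00  0.00000e+00  0.00000e+00  1.00000e+00]]
top 356.95658290546413 356.95658290546413 257.699378917714 190.32920334494807
[[-2.600000e-02 -9.960000e-01  8.200000e-02  3.655720e+02]
 [-9.990000e-01  2.800000e-02  1.900000e-02 -5.159000e+00]
 [-2.100000e-02 -8.100000e-02 -9.960000e-01  1.377075e+03]
 [ 0.000000e+00  0.000000e+00  0.000000e+00  1.000000e+00]]
wrist 266.00923052915874 266.00923052915874 253.73130611898003 190.86093463785906
[[ 1.     0.     0.     0.881]
 [ 0.    -0.294  0.956 30.822]
 [ 0.    -0.956 -0.294 75.384]
 [ 0.     0.     0.     1.   ]]
0.15 [-0.58939046  0.58965378  0.3901395  -0.39079212] [-0.40787097  0.50962017  0.59415555] 173.4
```

View pics/a_top.png

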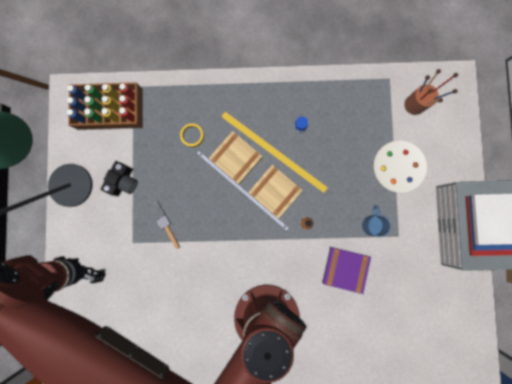

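View pics/a_scene.png

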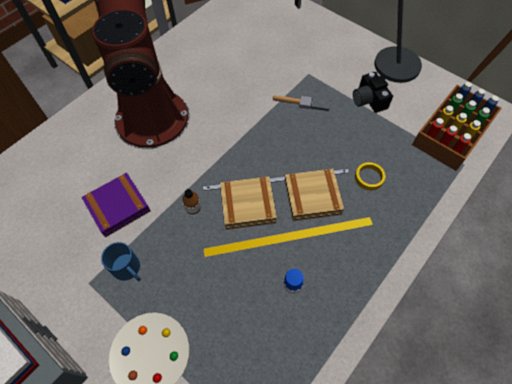

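View pics/a_wrist.png

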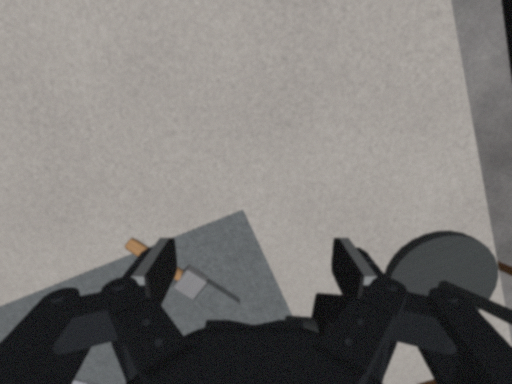

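```bash
python3 - <<'E'
from scipy.spatial.transform import Rotation as R
import numpy as np
q=[-0.58939046,0.58965378,0.3901395,-0.39079212]
print(R.from_quat(q,scalar_first=True).as_matrix().round(3))
import cv2
im=cv2.imread('pics/a_top.png');c=im[60:330,150:420];cv2.imwrite('pics/a_topz.png',cv2.resize(c,(594,594)[:2],interpolation=cv2.INTER_CUBIC))
E
```

```text
[[ 0.39  -0.001 -0.921]
 [ 0.921 -0.001  0.39 ]
 [-0.001 -1.     0.   ]]
```

```bash
cat > h.py <<'E'
import numpy as np,cv2
from scipy.spatial.transform import Rotation as R
def ray(f,uv,z):
    P=np.array(f["pose"]);uv=np.atleast_2d(uv).astype(float)
    d=np.c_[(uv[:,0]-f["cx"])/f["fx"],(uv[:,1]-f["cy"])/f["fy"],np.ones(len(uv))]@P[:3,:3].T
    o=P[:3,3]; return o+d*((z-o[2])/d[:,2])[:,None]
def mask(im,lo,hi):
    return cv2.inRange(cv2.cvtColor(im,cv2.COLOR_BGR2HSV),np.array(lo),np.array(hi))
def comps(m,amin):
    cs,_=cv2.findContours(m,cv2.RETR_EXTERNAL,cv2.CHAIN_APPROX_NONE)
    return [c for c in cs if cv2.contourArea(c)>amin]
E
python3 - <<'E'
from h import *
from workcell import bot
import pickle
for n in("top","scene"):
    f=bot.grab_frame(n);im=f["image"];pickle.dump(f,open(f"f_{n}.pkl","wb"))
    print(n)
    hsv=cv2.cvtColor(im,cv2.COLOR_BGR2HSV)
    pts=[(235,157),(275,190),(240,128),(243,188),(192,124),(220,180)] if n=="top" else [(240,205),(305,190),(290,237),(370,190),(270,181)]
    print([(p,hsv[p[1],p[0]].tolist()) for p in pts])
    y=mask(im,(22,180,120),(32,255,255))
    for c in comps(y,60):
        w=ray(f,c[:,0,:],0); r=cv2.minAreaRect(w[:,:2].astype(np.float32)); print("yellow",np.round(r[0]),np.round(r[1]),round(r[2],1))
    w_=mask(im,(8,50,90),(25,175,255))
    for c in comps(w_,200):
        w=ray(f,c[:,0,:],40); r=cv2.minAreaRect(w[:,:2].astype(np.float32)); print("wood",c[:,0].mean(0),np.round(r[0]),np.round(r[1]),round(r[2],1))
    cv2.imwrite(f"pics/m_{n}.png",np.vstack([w_,y])[::1,::1][:600] if 0 else w_)
E
```

```text
top
[((235, 157), [19, 86, 204]), ((275, 190), [18, 86, 205]), ((240, 128), [24, 167, 221]), ((243, 188), [114, 17, 148]), ((192, 124), [23, 148, 201]), ((220, 180), [105, 16, 129])]
wood [275.20869565 190.87826087] [472. -45.] [151. 139.] 47.8
wood [235.35964912 157.10526316] [605. 102.] [153. 140.] 47.7
wood [191.44117647 134.55882353] [697. 269.] [92. 89.] 88.3
wood [273.99537037 151.68518519] [622. -44.] [491.  31.] 51.4
wood [110.26075949 108.04810127] [828. 612.] [167. 269.] 0.2
wood [423.45        96.43571429] [ 812. -625.] [ 90. 171.] 35.9
scene
[((240, 205), [19, 112, 198]), ((305, 190), [19, 115, 178]), ((290, 237), [25, 224, 211]), ((370, 190), [23, 92, 72]), ((270, 181), [17, 16, 145])]
yellow [631. -45.] [498.  24.] 51.3
yellow [699. 285.] [89. 85.] 39.7
wood [247.16483516 200.12087912] [473. -45.] [151. 142.] 47.8
wood [313.44134078 191.8603352 ] [607. 102.] [152. 142.] 47.8
wood [62.17073171 54.69512195] [-432.  -27.] [ 49. 218.] 82.9
wood [81.44565217 19.79347826] [-531.  148.] [185. 112.] 90.0
wood [67.55  4.85] [-636.  145.] [146. 102.] 39.4
```

```bash
python3 - <<'E'
import cv2
im=cv2.imread('pics/a_top.png');cv2.imwrite('pics/z1.png',cv2.resize(im[100:240,170:340],None,fx=4.6,fy=4.2,interpolation=cv2.INTER_CUBIC)[:590,:790])
E
```

```text
(no output)
```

View pics/z1.png

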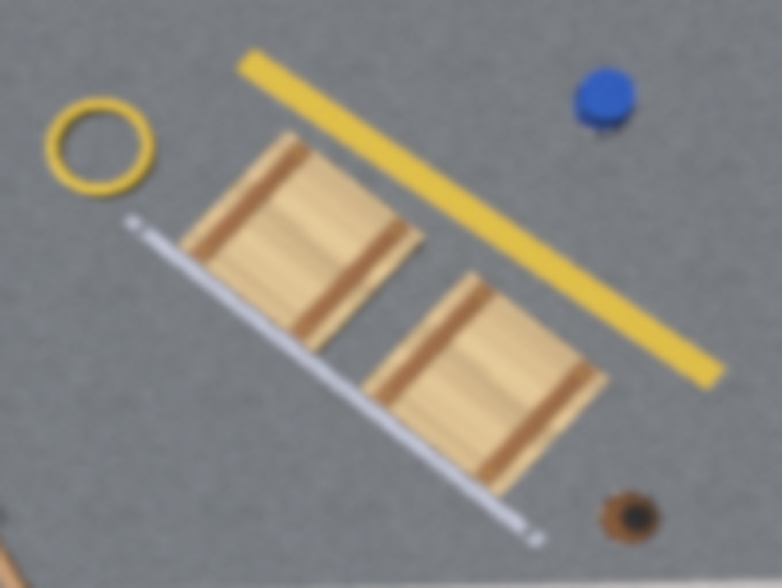

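View pics/m_scene.png

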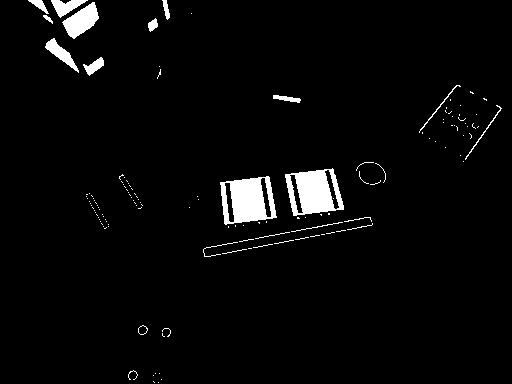

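```bash
cat >> h.py <<'E'
YAW=np.radians(47.75-90)
xr=np.array([np.cos(YAW),np.sin(YAW),0]); yr=np.array([-np.sin(YAW),np.cos(YAW),0]); Z=np.array([0,0,1.])
CL=np.array([606,102,0.]); CR=np.array([472.5,-45,0.])
def att(alpha=0.):
    a=-Z*np.cos(alpha)+xr*np.sin(alpha)   # finger direction leans out as alpha grows
    M=np.c_[yr,a,np.cross(yr,a)]
    return M
def tcp(pt,alpha,reach,half):
    """TCP so that the fingertip's robot-side corner is at world pt"""
    M=att(alpha)
    return pt-M[:,1]*reach-M[:,2]*half, R.from_matrix(M).as_quat(scalar_first=True)
def pt(c,x,z,y=0):  # x from near bottom edge at rest, in rail frame
    return c+xr*(x-70)+Z*z+yr*y
def path(c,th,h,e=None):
    if e is None: e=max(0,5*np.tan(th)-1)
    return pt(c,e+140*np.cos(th)-h*np.sin(th),140*np.sin(th)+h*np.cos(th))
E
python3 - <<'E'
from h import *
from workcell import bot
import pickle
f=pickle.load(open("f_top.pkl","rb"));im=f["image"]
for nm,m,z in(("blue",mask(im,(105,150,100),(125,255,255)),70),):
    for c in comps(m,40):
        w=ray(f,c[:,0],z);print(nm,np.round(cv2.minEnclosingCircle(w[:,:2].astype(np.float32))))
print("ink",ray(f,(307,222),60),"roll",ray(f,(191,134),12))
for nm,c in(("L",CL),("R",CR)):
  for k in(0,.4,.7):
    out=[]
    for t in(0,20,40,60,70,75):
        th=np.radians(t);p,q=tcp(path(c,th,30),k*th,165,11);j=bot.ik(p,q);out.append(None if j is None else np.round(j,2).tolist())
    print(nm,k,out[0],out[2],out[-2],[o is None for o in out])
  for d in(-30,0,60,124):
    p,q=tcp(pt(c,-11+d,12),0,165,0);j=bot.ik(p,q);print("push",d,p.round(),None if j is None else np.round(j,2))
E
```

```text
Traceback (most recent call last):
ValueError: setting an array element with a sequence. The requested array has an inhomogeneous shape after 1 dimensions. The detected shape was (2,) + inhomogeneous part.
```

```bash
python3 - <<'E'
from h import *
from workcell import bot
import pickle
f=pickle.load(open("f_top.pkl","rb"));im=f["image"]
for nm,m,z in(("blue",mask(im,(105,150,100),(125,255,255)),70),):
    for c in comps(m,40):
        w=ray(f,c[:,0],z);print(nm,cv2.minEnclosingCircle(w[:,:2].astype(np.float32)))
print("ink",ray(f,(307,222),60),"roll",ray(f,(191,134),12))
for nm,c in(("L",CL),("R",CR)):
  for k in(0,.4,.7):
    out=[]
    for t in(0,20,40,60,70,75):
        th=np.radians(t);p,q=tcp(path(c,th,30),k*th,165,11);j=bot.ik(p,q);out.append(None if j is None else np.round(j,2).tolist())
    print(nm,k,out[0],out[2],out[-2],[o is None for o in out])
  for d in(-30,0,60,124):
    p,q=tcp(pt(c,-11+d,12),0,165,0);j=bot.ik(p,q);print("push",d,p.round(),None if j is None else np.round(j,2))
E
```

```text
blue ((720.0093994140625, -148.25003051757812), 24.140233993530273)
ink [[ 352.44229293 -157.9750274    60.        ]] roll [[705.62991462 275.14508403  12.        ]]
L 0 [-0.12, 0.37, 0.02, 1.22, 0.0, 0.61] [-0.08, 0.22, -0.0, 1.35, 0.0, 0.66] [-0.02, 0.1, -0.08, 1.39, 0.0, 0.72] [False, False, False, False, False, False]
L 0.4 [-0.12, 0.37, 0.02, 1.22, 0.0, 0.61] [0.01, -0.0, -0.27, 1.1, -0.19, 0.73] [0.17, -0.23, -0.47, 1.02, -0.38, 0.85] [False, False, False, False, False, False]
L 0.7 [-0.12, 0.37, 0.02, 1.22, 0.0, 0.61] [0.08, -0.14, -0.44, 0.92, -0.35, 0.76] [0.31, -0.36, -0.71, 0.7, -0.71, 0.85] [False, False, False, False, False, False]
push -30 [524. 177. 177.] [ 0.09  0.05 -0.38  1.14  0.    0.83]
push 0 [546. 156. 177.] [ 0.05  0.1  -0.33  1.14  0.    0.79]
push 60 [590. 116. 177.] [-0.02  0.2  -0.22  1.15  0.    0.71]
push 124 [638.  73. 177.] [-0.09  0.31 -0.09  1.17  0.    0.65]
R 0 [-0.43, 0.0, -0.39, 1.18, 0.0, 0.31] [-0.4, -0.19, -0.42, 1.34, 0.0, 0.34] [-0.35, -0.35, -0.5, 1.42, 0.0, 0.39] [False, False, False, False, False, False]
R 0.4 [-0.43, 0.0, -0.39, 1.18, 0.0, 0.31] [-0.33, -0.52, -0.71, 1.13, -0.11, 0.39] None [False, False, False, False, True, True]
R 0.7 [-0.43, 0.0, -0.39, 1.18, 0.0, 0.31] [-0.27, -0.79, -0.93, 0.99, -0.21, 0.42] None [False, False, False, True, True, True]
push -30 [390.  30. 177.] [-0.26 -0.51 -0.86  1.22  0.    0.48]
push 0 [413.   9. 177.] [-0.3  -0.42 -0.79  1.2   0.    0.44]
push 60 [457. -31. 177.] [-0.35 -0.25 -0.66  1.16  0.    0.38]
push 124 [504. -74. 177.] [-0.4  -0.08 -0.51  1.14  0.    0.33]
```

```bash
python3 - <<'E'
from h import *
from workcell import bot
for k in(.15,.2,.3):
    print(k,[bot.ik(*tcp(path(CR,np.radians(t),30),k*np.radians(t),165,11)) is not None for t in(60,68,70,73)])
bot.set_gripper(60)
p,q=tcp(pt(CL,140+22,60),0,173,11)
bot.move_pose(p,q)
s0=np.array(bot.get_state()["force"])
hit=bot.move_l(p-Z*75,rate=30,f_stop=3)
s=bot.get_state();print(hit,s["ee_pos"],s["force"]-s0,s["grip_width"],s["time"])
E
```

```text
0.15 [True, True, True, True]
0.2 [True, True, True, True]
0.3 [True, True, True, True]
True [682.20675043  32.76298779 168.41257508] [-0.2560209   0.15525577  5.75324291] 60.11763206888159 5.025
```

```bash
cat >> h.py <<'E'
RE=168.7
E
python3 - <<'E'
from h import *
from workcell import bot
p,q=tcp(pt(CL,162,29),0,RE,11)
bot.move_l(p,rate=80)
hit=bot.move_l(p-xr*35,rate=25,f_stop=2.5)
s=bot.get_state();e=np.array(s["ee_pos"]);print(hit,e,s["force"],s["time"],"x of tool centre past near edge", (e-CL)@xr+70)
f=bot.grab_frame("scene");cv2.imwrite("pics/b1.png",cv2.resize(f["image"][120:270,180:400],None,fx=3.5,fy=3.5,interpolation=cv2.INTER_CUBIC))
E
```

```text
True [664.95518223  48.69133263 197.83594342] [ 2.72499728 -0.78766025  2.95155233] 6.4833 x of tool centre past near edge 149.48267308920538
```

View pics/b1.png

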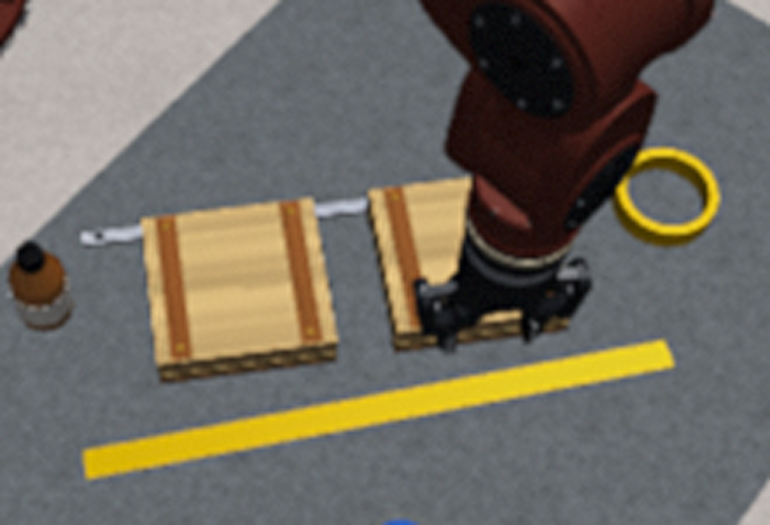

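```bash
cat >> h.py <<'E'
HALF=9.5; K=0.2
def goto(bot,c,deg,h=30,rate=60,e=None):
    p,q=tcp(path(c,np.radians(deg),h,e),K*np.radians(deg),RE,HALF); bot.move_l(p,q,rate=rate)
def tilt(bot,c,a,b,step=6,**kw):
    n=max(1,int(np.ceil(abs(b-a)/step)))
    for d in np.linspace(a,b,n+1)[1:]: goto(bot,c,d,**kw)
def side(f,uv,c,y):
    """pixel ray onto vertical plane y_rail=y of crate -> (x from near edge, z)"""
    P=np.array(f["pose"]);d=P[:3,:3]@[(uv[0]-f["cx"])/f["fx"],(uv[1]-f["cy"])/f["fy"],1];o=P[:3,3]-c
    t=(y-o@yr)/(d@yr);w=o+t*d;return w@xr+70,w[2]
def snap(bot,name,box=(100,270,180,400),fx=3.5):
    f=bot.grab_frame("scene");a,b,l,r=box
    cv2.imwrite(f"pics/{name}.png",cv2.resize(f["image"][a:b,l:r],None,fx=fx,fy=fx,interpolation=cv2.INTER_CUBIC));return f
E
python3 - <<'E'
from h import *
from workcell import bot
import pickle
tilt(bot,CL,0,36)
f=snap(bot,"b2");pickle.dump(f,open("f.pkl","wb"))
s=bot.get_state();print(s["force"],s["time"])
E
```

```text
[ 2.09476659 -0.89717439  0.41832752] 9.175
```

View pics/b2.png

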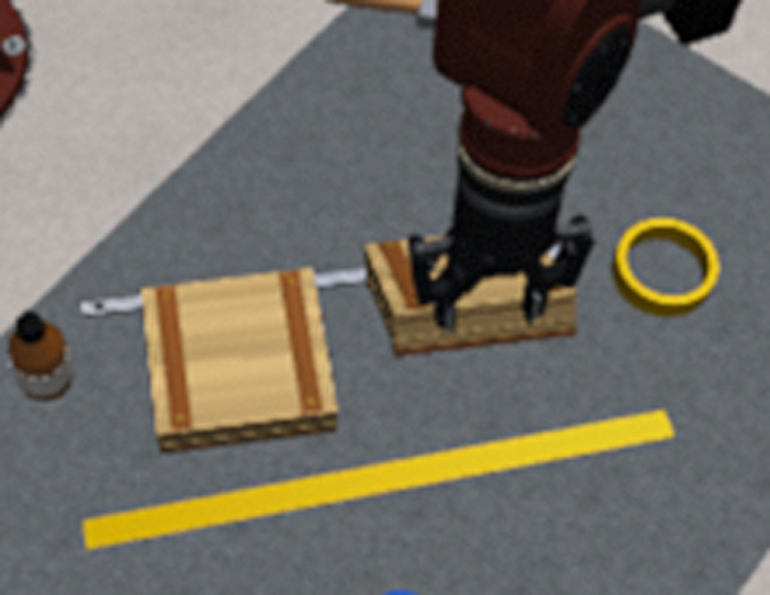

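```bash
python3 - <<'E'
from h import *
import pickle
f=pickle.load(open("f.pkl","rb"))
for uv,y in(((398,355),-75),((576,334),75)):
    x,z=side(f,(180+uv[0]/3.5,100+uv[1]/3.5),CL,y);print(x,z,np.degrees(np.arctan2(z,x)),np.degrees(np.arcsin(z/140)),"e",x-np.sqrt(140**2-z*z))
E
```

```text
129.793736843244 105.29299177282428 39.05011249087089 48.77198919471193 e 37.52572568266919
120.27178262280705 83.70116900980611 34.83535199288773 36.717177308607305 e 8.048281044965194
```

```bash
cat >> h.py <<'E'
from scipy.optimize import brentq
def theta(f,uv,c,r=140.,phi=0.,e=None):
    """angle at which edge at radius r (offset phi) lies on the pixel ray, in the rail x-z plane; e = slip of pivot"""
    P=np.array(f["pose"]);d=P[:3,:3]@[(uv[0]-f["cx"])/f["fx"],(uv[1]-f["cy"])/f["fy"],1];o=P[:3,3]-c
    ox,oz,dx,dz=o@xr+70,o[2],d@xr,d[2]
    def g(th):
        ee=max(0,5*np.tan(th)-1) if e is None else e
        x=ee+r*np.cos(th+phi);z=r*np.sin(th+phi);return (x-ox)*dz-(z-oz)*dx
    t=np.radians(np.arange(0,86,1));v=[g(a) for a in t]
    out=[]
    for i in range(len(t)-1):
        if v[i]*v[i+1]<0:
            a=brentq(g,t[i],t[i+1]);k=((r*np.sin(a+phi))-oz)/dz;out.append((round(np.degrees(a),1),round((o+k*d)@yr)))
    return out
E
python3 - <<'E'
from h import *
import pickle
f=pickle.load(open("f.pkl","rb"))
for uv in((398,355),(576,334),(487,344)):
    u=(180+uv[0]/3.5,100+uv[1]/3.5)
    print(theta(f,u,CL),theta(f,u,CL,e=0))
E
```

```text
[(np.float64(34.9), -71)] [(np.float64(33.9), -71)]
[(np.float64(34.4), 76)] [(np.float64(33.4), 77)]
[(np.float64(34.9), 2)] [(np.float64(33.8), 3)]
```

```bash
python3 - <<'E'
from h import *
from workcell import bot
import pickle
tilt(bot,CL,36,60)
f=snap(bot,"b3");pickle.dump(f,open("f.pkl","wb"))
s=bot.get_state();print(s["force"],s["time"])
E
```

```text
[ 1.20961462 -1.25004264  1.75131401] 10.95
```

View pics/b3.png

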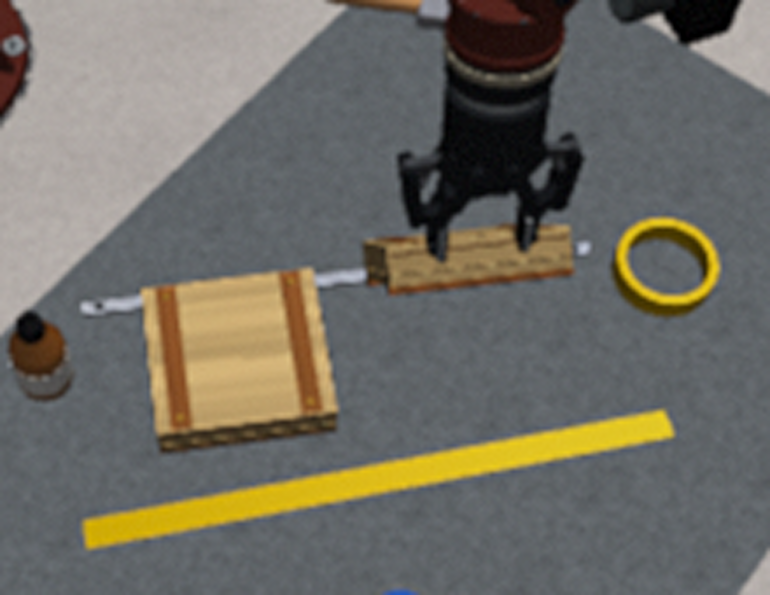

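```bash
python3 - <<'E'
from h import *
import pickle
f=pickle.load(open("f.pkl","rb"))
for uv,r,p in(((391,293),140,0),((575,273),140,0),((387,241),145.6,.2783),((570,226),145.6,.2783)):
    u=(180+uv[0]/3.5,100+uv[1]/3.5)
    print(theta(f,u,CL,r,p),theta(f,u,CL,r,p,e=0))
E
```

```text
[(np.float64(58.1), -73)] [(np.float64(55.6), -72)]
[(np.float64(57.1), 77)] [(np.float64(54.7), 78)]
[(np.float64(58.8), -71)] [(np.float64(56.3), -71)]
[(np.float64(56.2), 77)] [(np.float64(54.0), 77)]
```

```bash
python3 - <<'E'
from h import *
from workcell import bot
import pickle
tilt(bot,CL,60,68,rate=40)
f=snap(bot,"b4",(140,220,270,370),7);pickle.dump(f,open("f.pkl","wb"))
s=bot.get_state();print(s["force"],s["time"])
E
```

```text
[ 0.38976237 -0.70226579  4.51780058] 11.8167
```

View pics/b4.png

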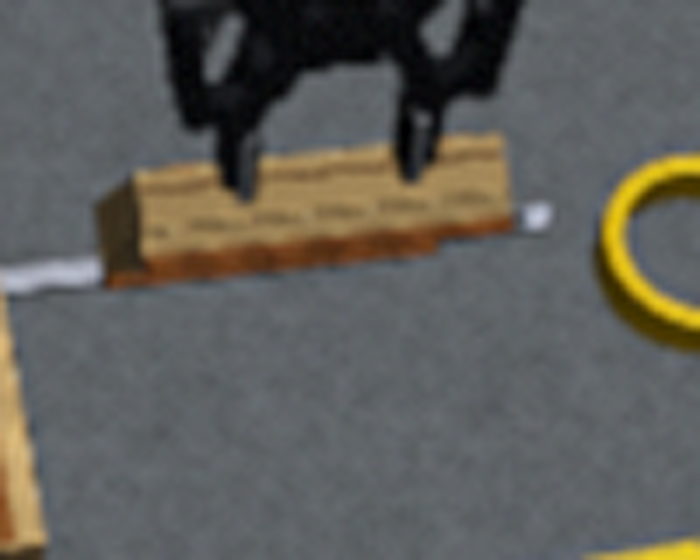

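```bash
python3 - <<'E'
from h import *
import pickle
f=pickle.load(open("f.pkl","rb"))
g=lambda a,b:(270+a/7,140+b/7)
for uv in((135,178),(504,135)):
    u=g(*uv)
    print("top",theta(f,u,CL,145.6,.2783),[theta(f,u,CL,145.6,.2783,e=e) for e in(0,5,10)])
for uv in((145,272),(513,228)):
    u=g(*uv);print("bot",[theta(f,u,CL,140,0,e=e) for e in(0,5,10)])
for uv in((107,287),(440,246)):
    w=ray(f,g(*uv),0)[0]-CL; print("near edge",w@xr+70,w@yr)
E
```

```text
top [(np.float64(63.5), -73)] [[(np.float64(60.3), -73)], [(np.float64(62.1), -73)], [(np.float64(63.9), -73)]]
top [(np.float64(63.3), 77)] [[(np.float64(60.1), 78)], [(np.float64(61.9), 77)], [(np.float64(63.6), 77)]]
bot [[(np.float64(61.2), -73)], [(np.float64(63.0), -74)], [(np.float64(64.8), -74)]]
bot [[(np.float64(61.1), 77)], [(np.float64(62.9), 76)], [(np.float64(64.6), 76)]]
near edge 2.4638364476508343 -70.88031004596175
near edge 2.3913095239897615 81.419922171173
```

```bash
python3 - <<'E'
from h import *
from workcell import bot
import pickle
for d,h in((63.5,36),(65,34.5),(66.5,33),(68,32)): goto(bot,CL,d,h=h,e=3,rate=25)
f=snap(bot,"b5",(140,220,270,370),7);pickle.dump(f,open("f.pkl","wb"))
s=bot.get_state();print(s["force"],s["time"])
E
```

```text
[ 0.38431267 -3.64824808 11.16732501] 12.9667
```

View pics/b5.png

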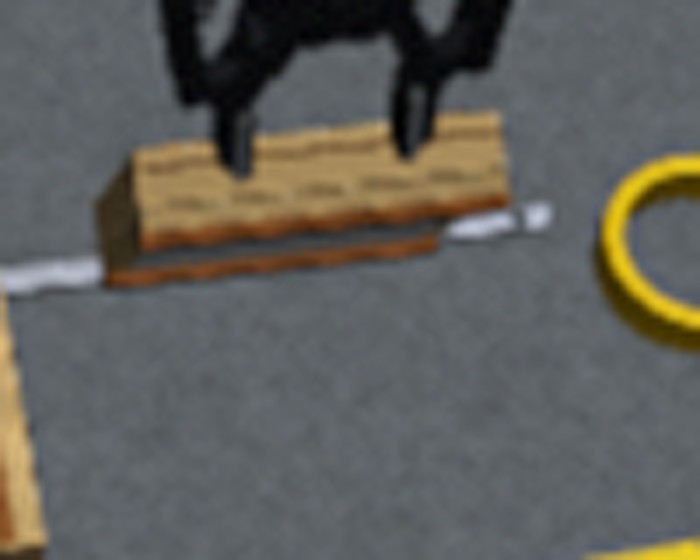

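```bash
python3 - <<'E'
from h import *
import pickle
f=pickle.load(open("f.pkl","rb"))
g=lambda a,b:(270+a/7,140+b/7)
for uv in((135,155),(500,113)):
    u=g(*uv); print("top",[theta(f,u,CL,145.6,.2783,e=e) for e in(0,3,6)])
for uv in((145,249),(508,205)):
    u=g(*uv);print("bot",[theta(f,u,CL,140,0,e=e) for e in(0,3,6)])
for uv in((107,287),(438,247)):
    w=ray(f,g(*uv),0)[0]-CL; print("near edge",w@xr+70,w@yr)
im=f["image"][140:220,270:370];print(im[int(250/7),int(200/7):int(420/7):4].tolist());print(im[34,30:60:4].tolist())
E
```

```text
top [[(np.float64(64.2), -71)], [(np.float64(65.2), -71)], [(np.float64(66.3), -71)]]
top [[(np.float64(63.9), 78)], [(np.float64(64.9), 78)], [(np.float64(66.0), 78)]]
bot [[(np.float64(65.0), -72)], [(np.float64(66.1), -72)], [(np.float64(67.1), -73)]]
bot [[(np.float64(64.9), 76)], [(np.float64(66.0), 76)], [(np.float64(67.1), 75)]]
near edge 2.4638364476508343 -70.88031004596175
near edge 2.779602665434581 80.40952334037611
[[52, 54, 57], [62, 61, 62], [67, 67, 66], [67, 69, 66], [58, 67, 79], [54, 68, 92], [42, 68, 104], [37, 74, 122]]
[[32, 56, 92], [43, 46, 54], [52, 53, 57], [66, 65, 63], [69, 69, 67], [65, 67, 70], [61, 68, 82], [53, 69, 100]]
```

```bash
python3 - <<'E'
from h import *
from workcell import bot
import pickle
for d in(70,71.5,72.5): goto(bot,CL,d,h=32,e=3,rate=25)
f=snap(bot,"b6",(140,220,270,370),7);pickle.dump(f,open("f.pkl","wb"))
s=bot.get_state();print(s["force"],s["time"])
E
```

```text
[ 0.11058242 -4.17468982 13.40278666] 14.0167
```

View pics/b6.png

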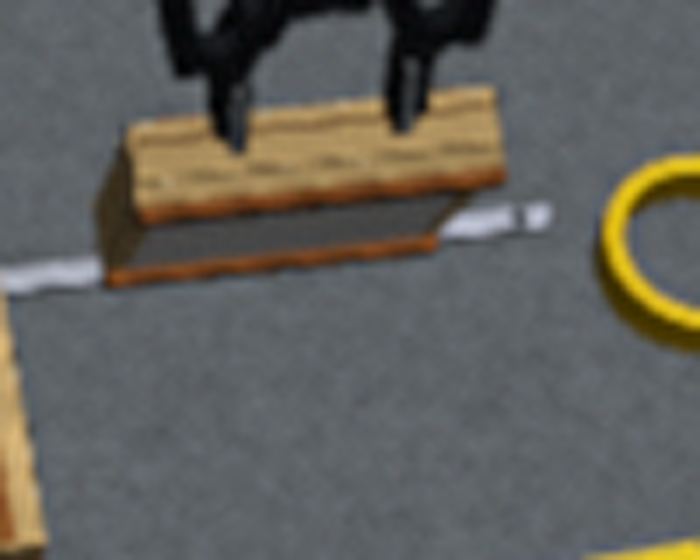

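```bash
python3 - <<'E'
from h import *
import pickle
f=pickle.load(open("f.pkl","rb"))
g=lambda a,b:(270+a/7,140+b/7)
for uv in((130,127),(494,87)):
    u=g(*uv); print("top",[theta(f,u,CL,145.6,.2783,e=e) for e in(0,3,6)])
for uv in((145,223),(505,183)):
    u=g(*uv);print("bot",[theta(f,u,CL,140,0,e=e) for e in(0,3,6)])
for uv in((107,287),(438,247)):
    w=ray(f,g(*uv),0)[0]-CL; print("near edge",w@xr+70,w@yr)
E
```

```text
top [[(np.float64(69.1), -71)], [(np.float64(70.2), -71)], [(np.float64(71.4), -71)]]
top [[(np.float64(68.5), 78)], [(np.float64(69.6), 78)], [(np.float64(70.7), 78)]]
bot [[(np.float64(69.3), -71)], [(np.float64(70.3), -71)], [(np.float64(71.4), -71)]]
bot [[(np.float64(68.6), 76)], [(np.float64(69.7), 76)], [(np.float64(70.8), 76)]]
near edge 2.4638364476508343 -70.88031004596175
near edge 2.779602665434581 80.40952334037611
```

```bash
python3 - <<'E'
from h import *
from workcell import bot
import pickle
bot.sleep(1.0)
f=snap(bot,"b7a",(140,220,270,370),7)
for d in np.linspace(72.5,0,14)[1:]: goto(bot,CL,d,h=32,e=1+2*d/72.5,rate=60 if d>8 else 30)
s=bot.get_state();print(s["force"],s["time"])
f=snap(bot,"b7");pickle.dump(f,open("f.pkl","wb"))
p=np.array(s["ee_pos"]);bot.move_l(p+xr*20,rate=80)
bot.move_l(p+xr*20+Z*70,rate=200)
print(bot.get_state()["time"])
E
```

```text
[-0.30724422  0.85694644 -0.02526515] 21.05
21.9917
```

View pics/b7.png

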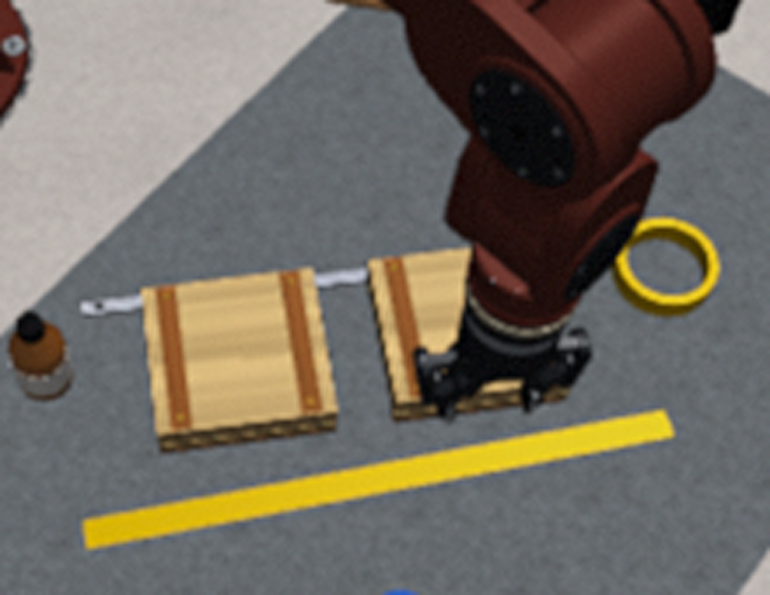

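```bash
python3 - <<'E'
from h import *
from workcell import bot
import pickle
p,q=tcp(pt(CR,165,70),0,RE,HALF); bot.move_pose(p,q)
p,q=tcp(pt(CR,165,31),0,RE,HALF); bot.move_l(p,rate=120)
hit=bot.move_l(p-xr*35,rate=25,f_stop=2.5)
s=bot.get_state();e=np.array(s["ee_pos"]);x=(e-CR)@xr+70;print(hit,x,s["force"],s["time"])
if hit and 145<x<154:
    off=x-149.5
    c=CR+xr*off
    for d in np.linspace(0,66,12)[1:]: goto(bot,c,d,h=32,e=3*d/72.5,rate=60)
    s=bot.get_state();print(off,s["force"],s["time"])
f=snap(bot,"c1",(150,230,210,310),7);pickle.dump(f,open("f.pkl","wb"))
E
```

```text
True 149.58052997921763 [ 2.4193817  -0.66413095  2.71387367] 24.2417
0.08052997921762994 [ 2.44912516 -3.70587941 14.08583571] 29.0917
```

View pics/c1.png

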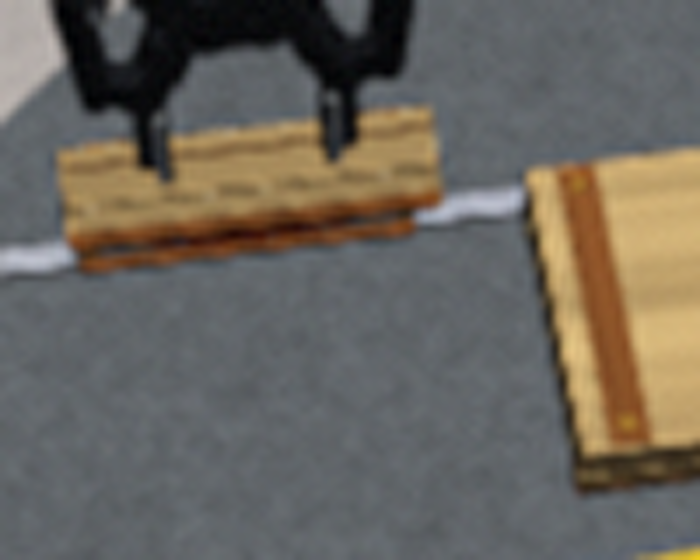

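```bash
python3 - <<'E'
from h import *
import pickle
f=pickle.load(open("f.pkl","rb"))
g=lambda a,b:(210+a/7,150+b/7)
for uv in((58,150),(432,107)):
    u=g(*uv); print("top",[theta(f,u,CR,145.6,.2783,e=e) for e in(0,3,6)])
for uv in((72,248),(440,203)):
    u=g(*uv);print("bot",[theta(f,u,CR,140,0,e=e) for e in(0,3,6)])
for uv in((82,272),(410,232)):
    w=ray(f,g(*uv),0)[0]-CR; print("near edge",w@xr+70,w@yr)
E
```

```text
top [[(np.float64(63.3), -73)], [(np.float64(64.3), -73)], [(np.float64(65.4), -73)]]
top [[(np.float64(62.9), 77)], [(np.float64(64.0), 77)], [(np.float64(65.1), 77)]]
bot [[(np.float64(63.6), -72)], [(np.float64(64.6), -72)], [(np.float64(65.7), -72)]]
bot [[(np.float64(63.6), 75)], [(np.float64(64.6), 75)], [(np.float64(65.7), 75)]]
near edge 2.646716269340459 -72.45215835304631
near edge 2.7732714087635486 74.65491991313644
```

64.4° now; commanding +6.3° more, as on the left.

```bash
python3 - <<'E'
from h import *
from workcell import bot
import pickle
c=CR+xr*.1
for d in(67.5,69,70.5,72): goto(bot,c,d,h=32,e=3,rate=25)
f=snap(bot,"c2",(150,230,210,310),7);pickle.dump(f,open("f.pkl","wb"))
s=bot.get_state();print(s["force"],s["time"])
E
```

```text
[ 0.4580407  -2.67342817 16.59013191] 30.5167
```

View pics/c2.png

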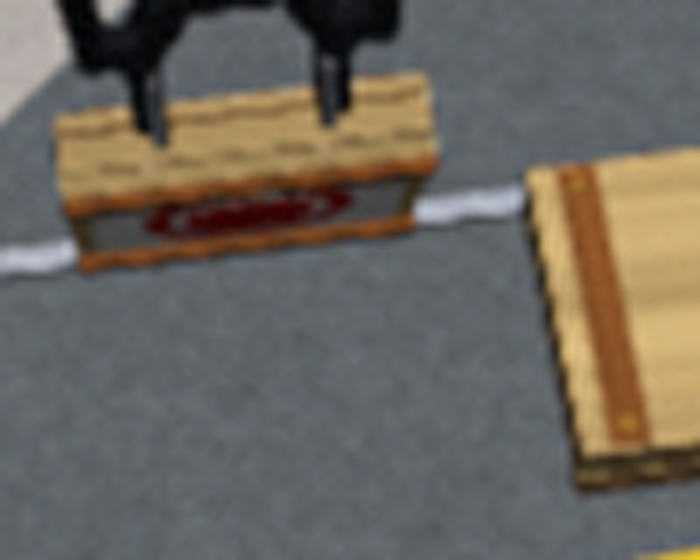

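```bash
python3 - <<'E'
from h import *
import pickle
f=pickle.load(open("f.pkl","rb"))
g=lambda a,b:(210+a/7,150+b/7)
for uv in((55,116),(426,74)):
    u=g(*uv); print("top",[theta(f,u,CR,145.6,.2783,e=e) for e in(0,3,6)])
for uv in((70,213),(438,168)):
    u=g(*uv);print("bot",[theta(f,u,CR,140,0,e=e) for e in(0,3,6)])
from workcell import bot
bot.sleep(1.0)
c=CR+xr*.1
for d in np.linspace(72,0,14)[1:]: goto(bot,c,d,h=32,e=1+2*d/72,rate=60 if d>8 else 30)
s=bot.get_state();print(s["force"],s["time"])
p=np.array(s["ee_pos"]);bot.move_l(p+xr*20,rate=80)
bot.move_l(p+xr*20+Z*60,rate=200)
# over to the rail side
p,q=tcp(pt(CR,-35,80),0,RE,0);bot.move_l(p,q,rate=250)
f=bot.grab_frame("scene");cv2.imwrite("pics/c3.png",f["image"]);t=bot.grab_frame("top");cv2.imwrite("pics/c3t.png",t["image"])
print(bot.get_state()["time"])
E
```

```text
top [[(np.float64(69.1), -72)], [(np.float64(70.2), -72)], [(np.float64(71.4), -72)]]
top [[(np.float64(68.7), 77)], [(np.float64(69.8), 77)], [(np.float64(71.0), 77)]]
bot [[(np.float64(69.3), -71)], [(np.float64(70.3), -71)], [(np.float64(71.4), -71)]]
bot [[(np.float64(69.3), 76)], [(np.float64(70.4), 76)], [(np.float64(71.5), 76)]]
[-0.08896368 -0.35776764 -0.66097424] 37.4667
39.3833
```

View pics/c3.png

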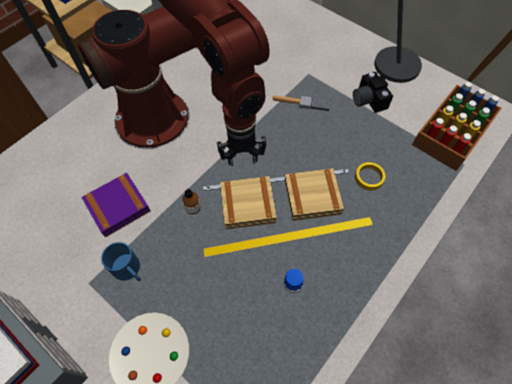

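```bash
cat >> h.py <<'E'
def crates(f,z=40):
    out=[]
    for c in comps(mask(f["image"],(8,50,90),(25,175,255)),200):
        w=ray(f,c[:,0,:],z); r=cv2.minAreaRect(w[:,:2].astype(np.float32))
        if 110<min(r[1]) and max(r[1])<165 and r[0][0]>300 and abs(r[0][1])<300: out.append((np.round(r[0],1),np.round(r[1]),round(r[2],1)))
    return out
E
python3 - <<'E'
from h import *
from workcell import bot
p,q=tcp(pt(CR,-35,14),0,RE,0);bot.move_l(p,q,rate=100)
p,q=tcp(pt(CR,100-9.5,14),0,RE,0);bot.move_l(p,q,rate=50)
s=bot.get_state();print(s["force"],s["time"])
f=snap(bot,"d1")
for n in("scene","top"):
    f=bot.grab_frame(n);print(n,crates(f))
E
```

```text
[-1.0324581   0.50524847 -0.24274184] 42.85
scene [(array([606.3, 102.4]), array([152., 142.]), 47.8)]
top [(array([604.6, 102.6]), array([153., 139.]), 47.7)]
```

View pics/d1.png

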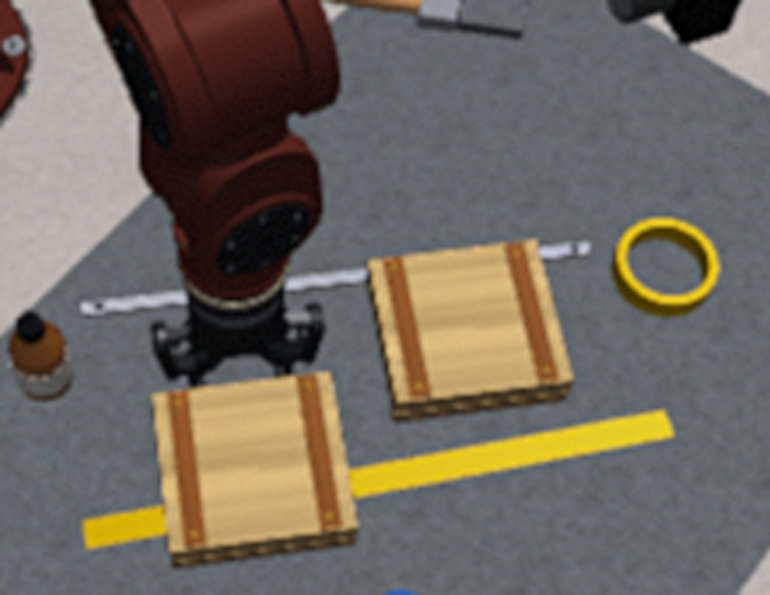

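```bash
python3 - <<'E'
from h import *
from workcell import bot
p,q=tcp(pt(CR,124-9.5,14),0,RE,0);bot.move_l(p,q,rate=40)
p,q=tcp(pt(CR,85,14),0,RE,0);bot.move_l(p,q,rate=80)
p,q=tcp(pt(CR,85,90),0,RE,0);bot.move_l(p,q,rate=200)
p,q=tcp(pt(CR,-20,150),0,RE,0);bot.move_l(p,q,rate=200)
L=np.array([631,-45]);n=np.array([np.cos(np.radians(-38.7)),np.sin(np.radians(-38.7))])
for nm in("scene","top"):
    f=bot.grab_frame(nm);cv2.imwrite(f"pics/e_{nm}.png",f["image"])
    m=cv2.morphologyEx(mask(f["image"],(5,50,90),(21,175,255)),cv2.MORPH_OPEN,np.ones((3,3),np.uint8))
    for c in comps(m,60):
        w=ray(f,c[:,0,:],40); r=cv2.minAreaRect(w[:,:2].astype(np.float32))
        if 300<r[0][0]<750 and abs(r[0][1])<250: print(nm,np.round(r[0]),np.round(r[1]),r[2],"line x",(np.array(r[0])-L)@n)
print(bot.get_state()["time"])
E
```

```text
scene [ 521. -182.] [ 15. 140.] 47.75567626953125 line x -0.11709117850690487
scene [ 567. -131.] [ 95. 142.] 47.86191177368164 line x 3.482071564646777
scene [613. -81.] [ 15. 139.] 47.55287170410156 line x 8.10226125352289
scene [560.  52.] [ 16. 138.] 47.793643951416016 line x -115.88946269925042
scene [606. 103.] [ 96. 142.] 47.476097106933594 line x -111.74908652856514
scene [652. 153.] [ 16. 142.] 47.49707794189453 line x -107.41297592624421
top [ 564. -128.] [156. 144.] 47.721900939941406 line x 0.06142190289787502
top [605. 102.] [153. 139.] 47.78275680541992 line x -112.81942535902942
45.6583
```

View pics/e_scene.png

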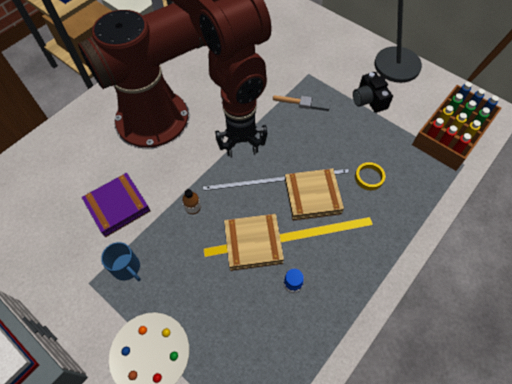

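View pics/e_top.png

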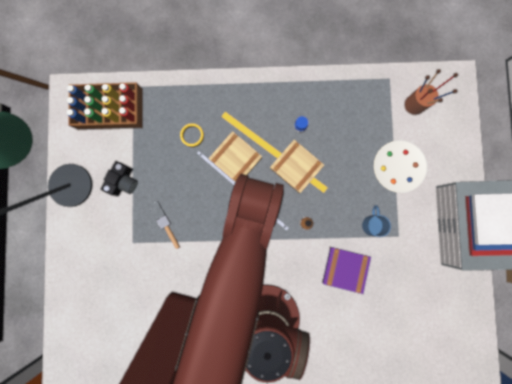

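```bash
python3 -c "
from workcell import bot
bot.finish_job()"
```

```text
the job is handed in; nothing more can be done
```

I tipped both crates, found the red stamp under the right one, and pushed that crate onto the yellow line. I handed the job in at about 46 s of robot time; it reported no verdict.

- **Tipping:** The left crate came to about 70° and the right to about 70°, both measured from the scene camera. I held each for 1 s and let it down along the same path in about 6 s. The scene view showed only a plain label under the left crate.
- **Stamped crate:** It lies flat, with its middle 0 to 4 mm from the line's middle. The top view gives 0 mm and the scene view 3.5 mm. Both use the line position I measured from the scene view only.
- **Plain crate:** It lies flat within about 2 mm of where it started.
- **Everything else:** The last pictures show the other things standing where they were. I judged that by eye and did not measure it. The arm was clear of everything.
- **Disagreement:** On the left crate I first assumed its near edge would slip much further out from the rail than it did. It stopped about 2.5 mm out, so the tilt lagged by up to 6° (62° measured for 68° commanded). I corrected it from the pictures during the lift, with the fingertips pressing down at up to about 17 N.

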